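# Wind the press wheel firm on the re-glued plinth

## Task

The mabkhara's re-glued wooden plinth lies in the small screw press on the console: wind the press's wheel clockwise until its foot bears on the plinth with a firm, set feel (about 0.17 N m more turning effort than the wheel takes running free) and leave it wound like that, hands off. Do not crush the plinth by overtightening, and do not disturb the other things on the console.

Things in the scene. Friction and masses are not known exactly. Their poses are not given: they have to be found in the camera images.
- press: Fixed dark steel screw press; place and yaw vary. Origin: centre of its base's underside, on the console. Base 120 (x) by 180 (y) by 18 mm high; two 18 mm round columns at y = +72 and -72 mm carry a crossbar 32 (x) by 180 (y) mm, from 115 to 135 mm above the console. The screw stands upright over the origin, its wheel above the crossbar
- wheel: The press's round aluminium hand wheel with its screw and foot (a 32 mm domed steel button at the lower end). Rim 60 mm diameter, 20 mm high, fluted. Origin: on the vertical axis at the rim's underside, 180 mm above the console at the start. Clockwise from above lowers it all by 4 mm per radian; it stays where it is left. The foot is screwed in more or less far: contact comes after 1 to 4 rad
- wheel_grip (a point): Point on the wheel's axis, 10 mm above the rim's underside (half the rim), to grip across the rim. Effort while turning: 0.27 N m free, plus 0.004 per newton on the plinth, which grows about 28 N per rad after touch. A hand that stops or overruns springs back and reads less, even the other way: compare like with like, with the free run felt in the first rad
- plinth: Loose square wooden block, 70 by 70 by 36 mm, with a 54 mm square brass plate 4 mm thick on top (40 mm in all), lying in the bed of the press under the foot, 30 mm above the console. Origin: centre of its underside, z up
- bed_mid (a point): Centre of the press bed's upper face as unloaded, on the screw's axis, 30 mm above the console; the bed has an 8 mm high rim 1.5 mm clear of the plinth and springs down a few mm under load
- mabkhara: Bystander: wooden incense burner with a swing lid, 80 mm square, 150 mm high; origin: centre of its underside
- dish: Bystander: turquoise glass dish, 110 mm diameter, 35 mm high; origin: centre of its underside
- diffuser: Bystander: white plastic diffuser, empty and open at the top, 86 mm diameter, 95 mm high; origin: centre of its underside
- bookend: Bystander: L-shaped marble bookend, 75 by 85 mm, 126 mm high; origin: centre of its underside
- key: Bystander: flat stainless steel vehicle key, 80 mm long, 7 mm thick, lying on the robot's side of the press; origin: near its middle, underside
- glue_pot: Bystander: small white jar, 44 mm diameter, 55 mm high, beside the press; origin: centre of its underside
- offcut: Bystander: light wood offcut, 30 by 75 by 18 mm, on the far side of the press; origin: centre of its underside
There are look-alikes about, which are no part of the job. What is shaped like the press but purple or turquoise is not meant.

How it is judged:
By the outcome, as a careful person would: the job done as asked, in the order asked, and still so for the second after the job is handed in, with the robot touching nothing.
It also fails if it takes over 72 s, if anything falls off the work surface, if the arm or the gripper's body presses on something with over 40 N, if the wrist force passes 120 N, or if a joint passes its speed limit or range.

## Robot

A 7-joint arm with a two-finger parallel gripper is mounted at the origin on the work surface. World frame = base frame: x ahead of the robot, y to its left, z up, the work surface at z = 0. Lengths are in m, angles in rad, forces in N, time in s.
With the tool pointing down it reaches from about 0.425 to 0.925 m from the base axis. Payload 6.8 kg.
Tool frame: the origin (TCP) lies at the very end of the fingers, on their centre line; the grasp point (between the pads) lies 19 mm behind it (r.tcp_to_grasp is the distance from the TCP to the grasp point, in m); z points along the fingers, y is the line along which they close (so a half turn about z gives the same grasp; the last joint's range is limited). The gripper opens to 85 mm and grips with 20 to 120 N. Pads are 22 mm wide; open, the fingers measure 114 mm over their backs; the gripper's body (76 mm by 85 mm) begins 54 mm behind the grasp point. The pads swing forward as they close: fully open they stand 13 mm farther back than shut.
Start: joints at [1.162, 0.477, 0.022, 1.555, -0.011, 1.109, -0.083], TCP at [0.2, -0.645, 0.231] pointing down, gripper open.
Joint ranges: [-2.96, 2.96], [-0.34, 2.1], [-1.41, 1.46], [0.24, 2.44], [-1.37, 4.51], [0.17, 1.92], [-2.96, 2.96]. Speed limits (rad/s): [2.39, 2.39, 3.14, 3.14, 3.14, 3.14, 3.14].

## Interface

Orientations are given as a rotation vector (axis times angle).
In Python, from bench import r gives the robot as it stands.
- The arm moves only by the tool step_arm, never from a script. Its argument "moves" is a list of rows, each a list of 7 numbers: the shift along the tool's x, y, z in mm, then the turn, a rotation vector about the tool's x, y, z in rad, then the finger opening in mm, from 0 to 85.4. A call has 1 to 8 rows; each row is the pose to reach, as a shift and turn from the pose commanded when the call began, along the tool's axes at that moment; what a row does not reach only later rows make up. A row lasts 1/10 s, in which the tool goes at most 50 mm and 8.59 degrees, less where a joint would pass 70% of its speed; a pose out of reach is approached as far as the arm can. A call with a gripper value outside its range is refused whole. The fingers move at their own pace and stop on an object; "grip_force" is the grip in N (left out, the last holds). Time passes only in rows, so rows that repeat a pose let the fingers close. It gives the time, the measured TCP pose, the force, the opening and the grip force at its end, in the units of the state.
- r.get_obs(): the state, without advancing time (a new reading comes with each control period).
- r.grab_frame(name): name is "scene" or "side" or "wrist"; returns a dict with "image" (384x512x3 uint8, red, green, blue), "depth" (384x512 float32, m along the optical axis (not along the pixel's ray), 0 where there is no reading), "mtx" (3x3 intrinsics, pixels), "rvec" (rotation vector, rad) and "tvec" (3), from world to camera coordinates, as OpenCV has them. Camera axes: x right, y down, z forward; pixel columns grow to the right and rows downward; lengths in m; the calibration is good to about 2 mm. A picture is of the moment at which its call begins.
- r.hand_in(): hands the job in; it is judged then, once.
The state is a dict: "clock": time; "joints": joint angles; "qvel": joint speeds; "tau": joint torques, N m; "tcp_pos": TCP position; "orientation": TCP orientation; "contact_force": force on the tool from outside, world axes, zero at the start; "moment": the same for the moment, N m; "grip_width": finger opening in m; "gripper_force": force on a finger pad.
Only numpy, scipy, OpenCV 4.12 (cv2) and the standard library are available. Lean on these libraries where they do the work, as an engineer would, in place of code of your own. Each camera call takes 0.05 s, during which the arm holds its last target. There are 200 camera calls.

## Working session

There is one attempt and no reset: what is moved stays moved. The work goes in short steps, Python scripts to look and compute and a tool call to move; the robot and the scene stay as the last step left them, time stands still between calls to the robot, and variables do not carry over. Pictures are saved under pics/ and viewed, at most 10 in all, crops included, and the job is handed in when it is done.

Besides the shell and the picture viewer there is one more tool, called after "Emit:" by a JSON object that holds its "op" and its "data". step_arm: Moves the arm, as the interface text tells. Its arguments: {"type":"object","properties":{"moves":{"type":"array","items":{"type":"array","items":{"type":"number"}}},"grip_force":{"type":"number"}},"required":["moves"]}

```bash
mkdir -p pics; ls
python3 - <<'E'
from bench import r
import cv2,numpy as np
a=r.grab_frame("scene");b=r.grab_frame("side")
for n,f in(("scene",a),("side",b)):
    np.savez("pics/%s0.npz"%n,**f)
    cv2.imwrite("pics/%s0.png"%n,f["image"][:,:,::-1])
    R=cv2.Rodrigues(f["rvec"])[0];print(n,-R.T@np.array(f["tvec"]).ravel(),R[2])
print(r.get_obs())
E
```

```text
pics
scene [1.25022749 0.27551547 1.18143618] [-0.58055608 -0.19766701 -0.78986226]
side [-0.19422638  0.67420984  0.81507877] [ 0.57720326 -0.58559395 -0.56913629]
{'clock': 0.1, 'joints': array([ 1.16189025,  0.47770773,  0.02233557,  1.55634256, -0.01151172,
        1.10931703, -0.08310173]), 'qvel': array([-0.00018336, -0.00235581,  0.00033897, -0.00084226, -0.00073045,
        0.00028797, -0.00115256]), 'tau': array([ 3.97019408e-03, -5.97761714e+01,  1.61349613e+00, -2.81955689e+01,
        1.28351036e-02,  5.03355855e-03,  3.03657566e-05]), 'tcp_pos': array([ 0.19983413, -0.64418077,  0.23043355]), 'orientation': array([-3.10453103e+00, -4.70514793e-01,  5.50745012e-04]), 'contact_force': array([-0.27696845,  0.46419723,  1.01223528]), 'moment': array([ 0.00147727, -0.00430319,  0.00666799]), 'gripper_force': 0.0, 'grip_width': 0.08549030982117861}
```

View pics/scene0.png

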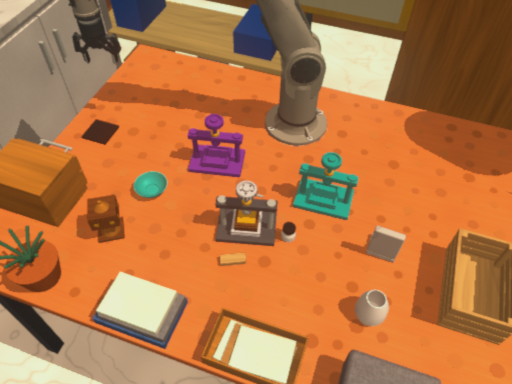

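View pics/side0.png

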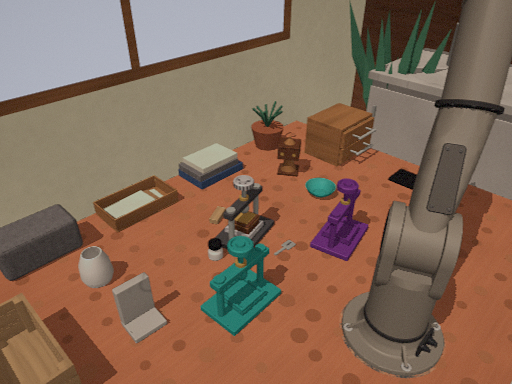

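The dark press is in the middle, with its wheel at scene pixel (246,190) and side pixel (243,183). The purple and turquoise presses are look-alikes. I'll measure the wheel from depth, and the yaw from the crossbar and base.

```bash
cat > h.py <<'E'
import numpy as np,cv2
def pts(f):
    v,u=np.mgrid[:384,:512];d=f["depth"];K=f["mtx"]
    c=np.stack([(u-K[0,2])/K[0,0]*d,(v-K[1,2])/K[1,1]*d,d],-1)
    R=cv2.Rodrigues(f["rvec"])[0]
    return (c-np.array(f["tvec"]).ravel())@R
E
python3 - <<'E'
from h import *
for n,(u0,u1,v0,v1) in(("scene",(205,305,170,255)),("side",(195,285,165,265))):
    f=dict(np.load(f"pics/{n}0.npz"));P=pts(f);m=np.zeros((384,512),bool);m[v0:v1,u0:u1]=1
    m&=f["depth"]>0
    hsv=cv2.cvtColor(f["image"],cv2.COLOR_RGB2HSV);S=hsv[...,1]
    for name,lo,hi in(("wheel",.188,.22),("bar",.122,.140),("base",.010,.024)):
        q=m&(P[...,2]>lo)&(P[...,2]<hi)&(S<110)
        p=P[q]
        if len(p)<5: print(n,name,len(p));continue
        rc=cv2.minAreaRect((p[:,:2]*1000).astype(np.float32))
        print(n,name,len(p),np.median(p,0).round(3),p.min(0).round(3),p.max(0).round(3),rc)
        if name=="wheel":
            c,rad=cv2.minEnclosingCircle((p[:,:2]*1000).astype(np.float32));print(c,rad)
E
```

```text
scene wheel 300 [ 0.515 -0.007  0.196] [ 0.483 -0.037  0.188] [0.545 0.02  0.203] ((515.2056884765625, -7.451988220214844), (58.82849884033203, 56.59941864013672), 24.847261428833008)
(514.2950439453125, -8.652881622314453) 31.53873062133789
scene bar 442 [0.516 0.013 0.133] [ 0.335 -0.093  0.122] [0.548 0.117 0.14 ] ((469.9878234863281, 40.1697998046875), (100.31681060791016, 292.162353515625), 43.704978942871094)
scene base 967 [0.536 0.024 0.017] [ 0.286 -0.093  0.01 ] [0.591 0.143 0.024] ((472.9129943847656, 45.806396484375), (188.1353759765625, 340.0862121582031), 45.41912841796875)
side wheel 245 [ 0.507 -0.001  0.197] [ 0.329 -0.034  0.188] [0.54  0.219 0.203] ((422.8878173828125, 87.27127075195312), (57.63452911376953, 312.18377685546875), 43.79723358154297)
(431.1961669921875, 95.2379150390625) 156.96998596191406
side bar 369 [0.5   0.018 0.134] [ 0.311 -0.09   0.122] [0.541 0.207 0.14 ] ((440.3037414550781, 64.42835998535156), (114.59356689453125, 351.204833984375), 46.48895263671875)
side base 521 [ 0.5   -0.024  0.017] [ 0.444 -0.284  0.01 ] [0.845 0.149 0.024] ((638.8477783203125, -76.7215576171875), (224.5921630859375, 505.3449401855469), 56.44599914550781)
```

Run:
```python
from h import *
from bench import r
for n in("scene","side"):
    f=dict(np.load(f"pics/{n}0.npz"));P=pts(f);S=cv2.cvtColor(f["image"],cv2.COLOR_RGB2HSV)[...,1]
    d=np.hypot(P[...,0]-.513,P[...,1]+.006)
    for name,lo,hi,rad in(("wheel",.185,.215,.045),("bar",.130,.140,.115),("base",.013,.022,.115)):
        p=P[(d<rad)&(P[...,2]>lo)&(P[...,2]<hi)&(S<110)]
        print(n,name,len(p),[np.round(x,1) for x in cv2.minAreaRect((p[:,:2]*1000).astype(np.float32))], p[:,2].max().round(3))
        if name=="wheel": print(cv2.minEnclosingCircle((p[:,:2]*1000).astype(np.float32)))
    # tall things near: clutter above z .16 within 0.2
    q=P[(d<.2)&(d>.05)&(P[...,2]>.15)]; print("tall",len(q),q.min(0).round(2) if len(q) else'',q.max(0).round(2) if len(q) else '')
o=r.get_obs();R=cv2.Rodrigues(o["orientation"])[0];print(R.round(3))
```

```text
scene wheel 312 [array([515.2,  -7.5]), array([58.8, 56.6]), np.float64(24.8)] 0.203
((514.2950439453125, -8.652881622314453), 31.53873062133789)
scene bar 353 [array([514.5,  -7.6]), array([ 33.6, 173.2]), np.float64(15.5)] 0.14
scene base 796 [array([511. ,   3.7]), array([119.3, 199.6]), np.float64(15.3)] 0.022
tall 0  
side wheel 259 [array([510.4,  -4.2]), array([57.4, 59. ]), np.float64(46.3)] 0.202
((510.74859619140625, -3.5692949295043945), 30.40263557434082)
side bar 267 [array([509.8,  -2.6]), array([ 30.4, 177.4]), np.float64(14.8)] 0.14
side base 337 [array([508.6,  -5.1]), array([117.4, 181. ]), np.float64(11.9)] 0.022
tall 0  
[[ 0.955  0.296 -0.001]
 [ 0.296 -0.955  0.002]
 [-0.    -0.002 -1.   ]]
```

Emit:
{"op": "step_arm", "data": {"moves": [[0,0,-30,0,0,0,85],[60,-64,-30,0,0,0,85],[94,-100,-30,0,0,0,85],[128,-136,-30,0,0,0,85],[162,-172,-30,0,0,0,85],[196,-208,-30,0,0,0,85],[230,-244,-30,0,0,0,85],[260,-276,-30,0,0,0,85]]}}

```text
clock: 0.9
tcp_pos: [0.3541, -0.3282, 0.2612]
orientation: [-3.106, -0.471, 0.0]
contact_force: [1.2, 0.5, -0.3]
grip_width: 0.085
gripper_force: 0.0
```

```bash
cat > s.py <<'E'
from h import *
from bench import r
np.set_printoptions(precision=4,suppress=True)
o=r.get_obs();R=cv2.Rodrigues(o["orientation"])[0]
print(o["clock"],"q",o["joints"],"tcp",o["tcp_pos"],"F",o["contact_force"],"M",o["moment"],"tau7",o["tau"][6],"w",o["grip_width"],o["gripper_force"])
d=np.array([.5125,-.0055,.24])-o["tcp_pos"];print("toolz",R[:,2],"to go (tool mm)",(R.T@d*1000).round(1), "yaw x",np.degrees(np.arctan2(R[1,0],R[0,0])))
E
python3 s.py
```

```text
0.9 q [ 0.7606  0.1364 -0.1564  1.9567  0.0246  1.0505 -0.6768] tcp [ 0.3541 -0.3282  0.2612] F [ 1.228   0.5086 -0.2645] M [-0.0417 -0.0319 -0.0016] tau7 1.4162954315543175 w 0.08497644889023102 0.0
toolz [-0.0002 -0.     -1.    ] to go (tool mm) [ 246.9 -261.3   21.1] yaw x 17.22841849192891
```

Emit:
{"op": "step_arm", "data": {"moves": [[30,-32,-10,0,0,-0.14,85],[60,-64,-10,0,0,-0.28,85],[90,-96,-10,0,0,-0.42,85],[120,-128,-10,0,0,-0.56,85],[150,-160,-10,0,0,-0.7,85],[180,-192,-10,0,0,-0.84,85],[205,-218,-10,0,0,-0.98,85],[228,-241,-10,0,0,-1.12,85]]}}

```text
clock: 1.7
tcp_pos: [0.5004, -0.0305, 0.2711]
orientation: [-2.374, -2.057, 0.0]
contact_force: [0.2, -0.6, -0.3]
grip_width: 0.0851
gripper_force: 0.0
```

Emit:
{"op": "step_arm", "data": {"moves": [[0,0,0,0,0,-0.14,85],[0,0,0,0,0,-0.28,85],[0,0,0,0,0,-0.42,85],[0,0,0,0,0,-0.56,85],[0,0,0,0,0,-0.7,85],[0,0,0,0,0,-0.84,85],[0,0,0,0,0,-0.98,85],[0,0,0,0,0,-1.12,85]]}}

```text
clock: 2.5
tcp_pos: [0.4998, -0.0327, 0.271]
orientation: [-0.921, -3.003, 0.0]
contact_force: [0.1, -0.5, 0.2]
grip_width: 0.0852
gripper_force: 0.0
```

```bash
python3 s.py
```

```text
2.5 q [ 0.5231  0.2111 -0.6629  1.8798  0.1452  1.0996  0.7804] tcp [ 0.4998 -0.0327  0.271 ] F [ 0.0854 -0.5241  0.1911] M [0.0387 0.0159 0.0185] tau7 -1.7903707176446915 w 0.0851878914668153 0.0
toolz [-0.0008 -0.0001 -1.    ] to go (tool mm) [ 4.7 29.7 30.9] yaw x 145.90036892537452
```

Emit:
{"op": "step_arm", "data": {"moves": [[1,10,0,0,0,-0.14,85],[3,20,0,0,0,-0.28,85],[5,30,0,0,0,-0.42,85],[5,30,0,0,0,-0.56,85],[5,30,0,0,0,-0.7,85],[5,30,0,0,0,-0.84,85],[5,30,0,0,0,-0.98,85],[5,30,0,0,0,-1.12,85]]}}

```text
clock: 3.3
tcp_pos: [0.5126, -0.0051, 0.271]
orientation: [0.815, -3.033, -0.0]
contact_force: [0.0, 0.7, 0.1]
grip_width: 0.085
gripper_force: 0.0
```

Emit:
{"op": "step_arm", "data": {"moves": [[0,0,0,0,0,-0.14,85],[0,0,0,0,0,-0.28,85],[0,0,0,0,0,-0.42,85],[0,0,0,0,0,-0.56,85],[0,0,0,0,0,-0.7,85],[0,0,0,0,0,-0.8,85],[0,0,0,0,0,-0.8,85],[0,0,0,0,0,-0.8,85]]}}

```text
clock: 4.1
tcp_pos: [0.5128, -0.0052, 0.2711]
orientation: [1.921, -2.485, -0.001]
contact_force: [-0.3, 0.5, 1.1]
grip_width: 0.0849
gripper_force: 0.0
```

```bash
python3 s.py
python3 - <<'E'
from h import *
from bench import r
f=r.grab_frame("wrist");np.savez("pics/w1.npz",**f);cv2.imwrite("pics/w1.png",f["image"][:,:,::-1])
P=pts(f);d=np.hypot(P[...,0]-.513,P[...,1]+.006)
for lo,hi,rad in((.185,.215,.045),(.128,.140,.115)):
    p=P[(d<rad)&(P[...,2]>lo)&(P[...,2]<hi)&(f["depth"]>0)]
    if len(p): print(len(p),[np.round(x,1) for x in cv2.minAreaRect((p[:,:2]*1000).astype(np.float32))],cv2.minEnclosingCircle((p[:,:2]*1000).astype(np.float32)),p[:,2].max(),np.median(p,0))
E
```

```text
4.1 q [ 0.7265  0.316  -1.0046  1.8409  0.292   1.1441  2.5082] tcp [ 0.5128 -0.0052  0.2711] F [-0.3128  0.5358  1.1469] M [ 0.047   0.0037 -0.001 ] tau7 0.11441779788583517 w 0.08490856436996186 0.0
toolz [-0.0005  0.0001 -1.    ] to go (tool mm) [ 0.4  0.2 31.1] yaw x -104.58848080698672
4396 [array([511.6,  -8.2]), array([60.3, 60. ]), np.float64(71.0)] ((511.5338439941406, -7.671704292297363), 30.6720027923584) 0.20301586715321024 [ 0.51104608 -0.01035304  0.19789264]
2328 [array([511.9,  -8.1]), array([ 32.2, 179.5]), np.float64(14.7)] ((510.3511047363281, -8.61168098449707), 90.23001098632812) 0.13999715837838048 [ 0.51844173 -0.04793355  0.13492657]
```

View pics/w1.png

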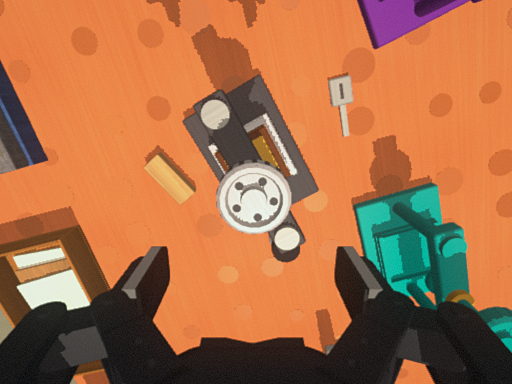

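The wheel is at (0.512, -0.007), at the right height of 0.20 m and 60 mm across. The tool is above it, with the look-alikes clear. Next I descend and grip.

Emit:
{"op": "step_arm", "data": {"moves": [[2,0,15,0,0,-0.1,85],[2,0,30,0,0,-0.2,85],[2,0,45,0,0,-0.3,85],[2,0,60,0,0,-0.3,85],[2,0,75,0,0,-0.3,85],[2,0,90,0,0,-0.3,85],[2,0,102,0,0,-0.3,85],[2,0,102,0,0,-0.3,85]]}}

```text
clock: 4.95
tcp_pos: [0.5114, -0.007, 0.1676]
orientation: [2.273, -2.166, -0.003]
contact_force: [0.4, -0.3, 0.2]
grip_width: 0.0849
gripper_force: 0.0
```

Emit:
{"op": "step_arm", "data": {"grip_force": 50, "moves": [[0,0,0,0,0,0,70],[0,0,0,0,0,0,62],[0,0,0,0,0,0,50],[0,0,0,0,0,0,50],[0,0,0,0,0,0,50],[0,0,0,0,0,0,50]]}}

```text
clock: 5.55
tcp_pos: [0.5106, -0.0069, 0.1701]
orientation: [2.271, -2.165, -0.002]
contact_force: [-9.5, 0.6, 9.4]
grip_width: 0.0584
gripper_force: 51.4
```

```bash
python3 s.py
```

```text
5.55 q [ 0.6846  0.457  -0.9909  1.9542  0.4615  0.9806  2.6624] tcp [ 0.5106 -0.0069  0.1701] F [-9.4562  0.6118  9.3847] M [-0.0984  2.2478  0.0592] tau7 0.03267131047323346 w 0.05842000274875151 51.42666578292847
toolz [-0.0036 -0.0019 -1.    ] to go (tool mm) [ -1.2  -1.7 -69.9] yaw x -87.24845268092587
```

Emit:
{"op": "step_arm", "data": {"moves": [[0,1,-1,0,0,0.08,50],[0,1,-0.6,0,0,0.16,50],[0,1,-0.3,0,0,0.24,50],[0,1,0.1,0,0,0.32,50],[0,1,0.4,0,0,0.4,50]]}}

```text
clock: 6.05
tcp_pos: [0.5109, -0.0068, 0.1689]
orientation: [1.795, -2.578, -0.001]
contact_force: [0.4, 0.0, -5.1]
grip_width: 0.0584
gripper_force: 57.5
```

```bash
python3 s.py
```

```text
6.05 q [ 0.6206  0.4225 -0.8981  1.9601  0.4053  0.9497  2.3101] tcp [ 0.5109 -0.0068  0.1689] F [ 0.3781  0.0278 -5.0595] M [0.1822 0.3302 0.2214] tau7 0.660773254930973 w 0.058400413544231485 57.52586603164673
toolz [-0.0008 -0.0001 -1.    ] to go (tool mm) [ -1.8  -1.  -71.1] yaw x -110.30193004427865
```

Emit:
{"op": "step_arm", "data": {"moves": [[0,0,0.3,0,0,0.08,50],[0,0,0.6,0,0,0.16,50],[0,0,1,0,0,0.24,50],[0,0,1.3,0,0,0.32,50],[0,0,1.6,0,0,0.4,50]]}}

```text
clock: 6.55
tcp_pos: [0.5112, -0.007, 0.1673]
orientation: [1.247, -2.883, 0.0]
contact_force: [0.1, 0.4, -5.2]
grip_width: 0.0589
gripper_force: 57.5
```

```bash
python3 s.py
```

```text
6.55 q [ 0.5533  0.3962 -0.8071  1.965   0.3562  0.9266  1.9537] tcp [ 0.5112 -0.007   0.1673] F [ 0.104   0.3567 -5.1957] M [ 0.1745 -0.0258  0.3563] tau7 0.6676870957016945 w 0.05887284755985622 57.49810338020325
toolz [-0.0002 -0.0001 -1.    ] to go (tool mm) [ -2.    0.1 -72.7] yaw x -133.23063327489885
```

Emit:
{"op": "step_arm", "data": {"moves": [[0,0,0.3,0,0,0.08,50],[0,0,0.6,0,0,0.16,50],[0,0,1,0,0,0.24,50],[0,0,1.3,0,0,0.32,50],[0,0,1.6,0,0,0.4,50]]}}

```text
clock: 7.05
tcp_pos: [0.5114, -0.0072, 0.1657]
orientation: [-0.649, 3.074, -0.0]
contact_force: [0.8, -1.5, -6.7]
grip_width: 0.0586
gripper_force: 57.4
```

```bash
python3 s.py
```

```text
7.05 q [ 0.4857  0.3751 -0.7189  1.97    0.3116  0.9073  1.5935] tcp [ 0.5114 -0.0072  0.1657] F [ 0.7675 -1.5182 -6.7195] M [ 0.0494 -0.1154  0.263 ] tau7 0.6740123592317104 w 0.05861780275978272 57.430222034454346
toolz [ 0.0003 -0.0003 -1.    ] to go (tool mm) [ -1.7   1.1 -74.3] yaw x -156.15502043125073
```

Emit:
{"op": "step_arm", "data": {"moves": [[0,0,0.3,0,0,0.08,50],[0,0,0.6,0,0,0.16,50],[0,0,1,0,0,0.24,50],[0,0,1.3,0,0,0.32,50],[0,0,1.6,0,0,0.4,50]]}}

```text
clock: 7.55
tcp_pos: [0.5115, -0.0076, 0.1641]
orientation: [-0.025, 3.141, -0.001]
contact_force: [1.0, -2.6, -7.3]
grip_width: 0.0586
gripper_force: 57.4
```

```bash
python3 s.py
```

```text
7.55 q [ 0.4184  0.3581 -0.6333  1.9754  0.2708  0.8911  1.23  ] tcp [ 0.5115 -0.0076  0.1641] F [ 0.9713 -2.5684 -7.2847] M [-0.1445 -0.2863  0.21  ] tau7 0.6802690029144287 w 0.05860921417959036 57.394582629203796
toolz [ 0.0005 -0.0006 -1.    ] to go (tool mm) [ -1.    2.  -75.9] yaw x -179.08828356401358
```

tau[6] is a clean effort signal, with a free baseline near 0.66–0.68 that drifts 0.006 per call. There's no contact yet, so I keep turning.

Emit:
{"op": "step_arm", "data": {"moves": [[0,0,0.3,0,0,0.08,50],[0,0,0.6,0,0,0.16,50],[0,0,1,0,0,0.24,50],[0,0,1.3,0,0,0.32,50],[0,0,1.6,0,0,0.4,50]]}}

```text
clock: 8.05
tcp_pos: [0.5116, -0.0079, 0.1625]
orientation: [0.6, 3.083, -0.001]
contact_force: [1.9, -3.7, -6.5]
grip_width: 0.059
gripper_force: 57.4
```

```bash
python3 s.py
```

```text
8.05 q [ 0.3517  0.3444 -0.5501  1.9808  0.233   0.8772  0.8641] tcp [ 0.5116 -0.0079  0.1625] F [ 1.8591 -3.7476 -6.5233] M [-0.3614 -0.4176  0.2559] tau7 0.6865583918988705 w 0.058974795729180546 57.3958021402359
toolz [ 0.0005 -0.001  -1.    ] to go (tool mm) [ -0.    2.5 -77.5] yaw x 157.98417878813117
```

Emit:
{"op": "step_arm", "data": {"moves": [[0,0,0.3,0,0,0.08,50],[0,0,0.6,0,0,0.16,50],[0,0,1,0,0,0.24,50],[0,0,1.3,0,0,0.32,50],[0,0,1.6,0,0,0.4,50]]}}

```text
clock: 8.55
tcp_pos: [0.5114, -0.0083, 0.1608]
orientation: [1.201, 2.902, -0.002]
contact_force: [1.4, -3.6, -6.6]
grip_width: 0.0584
gripper_force: 57.4
```

```bash
python3 s.py
```

```text
8.55 q [ 0.2856  0.3335 -0.469   1.9865  0.1975  0.8651  0.4963] tcp [ 0.5114 -0.0083  0.1608] F [ 1.4089 -3.6235 -6.6299] M [-0.5768 -0.3509  0.2709] tau7 0.6934293173253536 w 0.05842401843280388 57.43418991565704
toolz [ 0.0002 -0.0014 -1.    ] to go (tool mm) [  1.1   2.6 -79.2] yaw x 135.05203714240605
```

Emit:
{"op": "step_arm", "data": {"moves": [[0,0,0.3,0,0,0.08,50],[0,0,0.6,0,0,0.16,50],[0,0,1,0,0,0.24,50],[0,0,1.3,0,0,0.32,50],[0,0,1.6,0,0,0.4,50]]}}

```text
clock: 9.05
tcp_pos: [0.5112, -0.0085, 0.1592]
orientation: [1.753, 2.606, -0.003]
contact_force: [0.1, -4.0, -4.6]
grip_width: 0.0582
gripper_force: 57.5
```

```bash
python3 s.py
```

```text
9.05 q [ 0.2202  0.3247 -0.3896  1.9923  0.1637  0.8545  0.1272] tcp [ 0.5112 -0.0085  0.1592] F [ 0.1255 -4.012  -4.5938] M [-0.7603 -0.1949  0.3252] tau7 0.699892770498991 w 0.05819844885985016 57.50600337982178
toolz [-0.0003 -0.0018 -1.    ] to go (tool mm) [  2.2   2.3 -80.8] yaw x 112.12859426843018
```

Emit:
{"op": "step_arm", "data": {"moves": [[0,0,0.3,0,0,0.08,50],[0,0,0.6,0,0,0.16,50],[0,0,1,0,0,0.24,50],[0,0,1.3,0,0,0.32,50],[0,0,1.6,0,0,0.4,50]]}}

```text
clock: 9.55
tcp_pos: [0.5108, -0.0086, 0.1576]
orientation: [2.236, 2.206, -0.003]
contact_force: [-0.7, -4.6, -3.7]
grip_width: 0.0587
gripper_force: 57.6
```

```bash
python3 s.py
```

```text
9.55 q [ 0.1551  0.3181 -0.3116  1.9982  0.131   0.8451 -0.2428] tcp [ 0.5108 -0.0086  0.1576] F [-0.6895 -4.5746 -3.7366] M [-0.9463  0.02    0.2813] tau7 0.7064430043101311 w 0.05870301773882362 57.6032817363739
toolz [-0.0009 -0.002  -1.    ] to go (tool mm) [  3.    1.6 -82.4] yaw x 89.21434548320873
```

Emit:
{"op": "step_arm", "data": {"moves": [[0,0,0.3,0,0,0.08,50],[0,0,0.6,0,0,0.16,50],[0,0,1,0,0,0.24,50],[0,0,1.3,0,0,0.32,50],[0,0,1.6,0,0,0.4,50]]}}

```text
clock: 10.05
tcp_pos: [0.5105, -0.0086, 0.156]
orientation: [2.63, 1.717, -0.004]
contact_force: [-3.1, -4.1, -2.9]
grip_width: 0.0584
gripper_force: 57.7
```

```bash
python3 s.py
```

```text
10.05 q [ 0.0902  0.3131 -0.2343  2.0041  0.099   0.8368 -0.6132] tcp [ 0.5105 -0.0086  0.156 ] F [-3.0787 -4.094  -2.9176] M [-1.1007  0.2891  0.242 ] tau7 0.6966931186616421 w 0.05836781641744884 57.714940309524536
toolz [-0.0017 -0.0021 -1.    ] to go (tool mm) [  3.5   0.6 -84. ] yaw x 66.30213916931656
```

Emit:
{"op": "step_arm", "data": {"moves": [[0,0,0.3,0,0,0.08,50],[0,0,0.6,0,0,0.16,50],[0,0,1,0,0,0.24,50],[0,0,1.3,0,0,0.32,50],[0,0,1.6,0,0,0.4,50]]}}

```text
clock: 10.55
tcp_pos: [0.5102, -0.0085, 0.1546]
orientation: [2.918, 1.161, -0.005]
contact_force: [-3.9, -3.5, 0.9]
grip_width: 0.0585
gripper_force: 57.9
```

```bash
python3 s.py
```

```text
10.55 q [ 0.0254  0.3096 -0.1574  2.0099  0.0672  0.8293 -0.9834] tcp [ 0.5102 -0.0085  0.1546] F [-3.8691 -3.5087  0.9407] M [-1.0671  0.63    0.3542] tau7 0.629732720553875 w 0.05850293874158106 57.94675648212433
toolz [-0.0023 -0.0021 -1.    ] to go (tool mm) [  3.5  -0.6 -85.5] yaw x 43.40687558947902
```

Contact appears at about 3.5 rad: tau[6] leaves its baseline as the load opposes the turn. I'll take finer steps and watch Mz and tau[6] together.

Emit:
{"op": "step_arm", "data": {"moves": [[0,0,0.3,0,0,0.08,50],[0,0,0.6,0,0,0.16,50]]}}

```text
clock: 10.75
tcp_pos: [0.5101, -0.0084, 0.154]
orientation: [3.001, 0.925, -0.005]
contact_force: [-4.8, -3.9, -0.3]
grip_width: 0.0586
gripper_force: 58.0
```

```bash
python3 s.py
```

```text
10.75 q [-0.0006  0.3086 -0.1266  2.0122  0.0544  0.8265 -1.1313] tcp [ 0.5101 -0.0084  0.154 ] F [-4.8387 -3.9431 -0.2592] M [-1.0114  0.8246  0.429 ] tau7 0.5985274538397789 w 0.05861701214873826 58.04870545864105
toolz [-0.0025 -0.0019 -1.    ] to go (tool mm) [  3.4  -1.  -86. ] yaw x 34.248574515889686
```

Emit:
{"op": "step_arm", "data": {"moves": [[0,0,0.3,0,0,0.08,50],[0,0,0.6,0,0,0.16,50]]}}

```text
clock: 10.95
tcp_pos: [0.5099, -0.0082, 0.1534]
orientation: [3.065, 0.682, -0.005]
contact_force: [-5.5, -4.6, 0.8]
grip_width: 0.0588
gripper_force: 58.1
```

```bash
python3 s.py
```

```text
10.95 q [-0.0267  0.3079 -0.0959  2.0145  0.0416  0.8238 -1.2792] tcp [ 0.5099 -0.0082  0.1534] F [-5.4572 -4.6209  0.7743] M [-1.0022  0.8607  0.4268] tau7 0.5657663382589817 w 0.05877286630725252 58.14891457557678
toolz [-0.0027 -0.0018 -1.    ] to go (tool mm) [  3.2  -1.3 -86.6] yaw x 25.095746708680142
```

Emit:
{"op": "step_arm", "data": {"moves": [[0,0,0.1,0,0,0.02,50]]}}

```text
clock: 11.05
tcp_pos: [0.51, -0.0082, 0.1533]
orientation: [3.072, 0.653, -0.005]
contact_force: [-4.7, -3.4, 2.1]
grip_width: 0.0586
gripper_force: 58.2
```

```bash
python3 s.py
```

```text
11.05 q [-0.0301  0.3079 -0.0919  2.0148  0.0401  0.8235 -1.297 ] tcp [ 0.51   -0.0082  0.1533] F [-4.7462 -3.4439  2.133 ] M [-1.0441  0.9774  0.4466] tau7 -0.6499307602643967 w 0.058576703848916556 58.21411371231079
toolz [-0.0027 -0.0019 -1.    ] to go (tool mm) [  3.2  -1.4 -86.7] yaw x 23.996045735930483
```

Emit:
{"op": "step_arm", "data": {"moves": [[0,0,0.1,0,0,0.02,50]]}}

```text
clock: 11.15
tcp_pos: [0.5099, -0.0082, 0.1532]
orientation: [3.077, 0.625, -0.005]
contact_force: [-4.8, -4.0, 2.8]
grip_width: 0.0584
gripper_force: 58.2
```

```bash
python3 s.py
```

```text
11.15 q [-0.033   0.3078 -0.0884  2.0151  0.0387  0.8232 -1.3139] tcp [ 0.5099 -0.0082  0.1532] F [-4.8426 -3.9548  2.8097] M [-0.9908  0.8935  0.3713] tau7 -0.21081597078591585 w 0.05838066230797419 58.21352541446686
toolz [-0.0028 -0.0019 -1.    ] to go (tool mm) [  3.1  -1.4 -86.8] yaw x 22.948886765852695
```

Emit:
{"op": "step_arm", "data": {"moves": [[0,0,0.1,0,0,0.02,50]]}}

```text
clock: 11.25
tcp_pos: [0.51, -0.0082, 0.1532]
orientation: [3.084, 0.594, -0.005]
contact_force: [-5.5, -3.1, 2.9]
grip_width: 0.0584
gripper_force: 58.2
```

```bash
python3 s.py
```

```text
11.25 q [-0.0362  0.3077 -0.0847  2.0153  0.037   0.8228 -1.3324] tcp [ 0.51   -0.0082  0.1532] F [-5.4789 -3.0557  2.9301] M [-0.9563  0.9415  0.457 ] tau7 -0.1782097527757287 w 0.05835727420872024 58.20988655090332
toolz [-0.0027 -0.0018 -1.    ] to go (tool mm) [  3.1  -1.5 -86.8] yaw x 21.80532637748617
```

Emit:
{"op": "step_arm", "data": {"moves": [[0,0,0.2,0,0,0.08,50],[0,0,0.4,0,0,0.16,50]]}}

```text
clock: 11.45
tcp_pos: [0.5099, -0.0081, 0.1526]
orientation: [3.122, 0.342, -0.005]
contact_force: [-3.4, -3.6, 0.4]
grip_width: 0.0587
gripper_force: 58.2
```

```bash
python3 s.py
```

```text
11.45 q [-0.0624  0.3073 -0.0536  2.0176  0.0239  0.8203 -1.4823] tcp [ 0.5099 -0.0081  0.1526] F [-3.4331 -3.5752  0.3665] M [-0.9085  0.8669  0.4776] tau7 0.5496705695986748 w 0.058655761936896374 58.163055181503296
toolz [-0.0029 -0.0016 -1.    ] to go (tool mm) [  2.9  -1.8 -87.4] yaw x 12.50937810833257
```

Effort is now about +0.17 (tau) to +0.20 (Mz) over free, so I stop here, release and back straight up.

Emit:
{"op": "step_arm", "data": {"moves": [[0,0,0,0,0,0,70],[0,0,0,0,0,0,85],[0,0,0,0,0,0,85],[0,0,0,0,0,0,85],[0,0,0,0,0,0,85]]}}

```text
clock: 11.95
tcp_pos: [0.5117, -0.0068, 0.1528]
orientation: [-3.122, -0.347, -0.001]
contact_force: [0.6, -0.5, -0.5]
grip_width: 0.085
gripper_force: 0.0
```

Emit:
{"op": "step_arm", "data": {"moves": [[0,0,-10,0,0,0,85],[0,0,-30,0,0,0,85],[0,0,-50,0,0,0,85],[0,0,-75,0,0,0,85],[0,0,-100,0,0,0,85],[0,0,-125,0,0,0,85],[0,0,-125,0,0,0,85]]}}

```text
clock: 12.65
tcp_pos: [0.5136, -0.0068, 0.2819]
orientation: [3.122, 0.346, 0.012]
contact_force: [0.7, -0.1, 1.3]
grip_width: 0.0853
gripper_force: 0.0
```

```bash
python3 s.py
python3 - <<'E'
from h import *
from bench import r
f=r.grab_frame("side");g=r.grab_frame("wrist")
cv2.imwrite("pics/end.png",np.hstack([cv2.resize(x["image"][:,:,::-1],(400,300)) for x in(f,g)]))
P=pts(g);d=np.hypot(P[...,0]-.512,P[...,1]+.007);p=P[(d<.035)&(P[...,2]>.15)&(g["depth"]>0)]
print(len(p),np.percentile(p[:,2],[50,95]),cv2.minEnclosingCircle((p[:,:2]*1000).astype(np.float32)))
E
```

```text
12.65 q [-0.0632  0.161  -0.0509  1.8769  0.0094  1.0966 -1.4676] tcp [ 0.5136 -0.0068  0.2819] F [ 0.6568 -0.0528  1.315 ] M [ 0.0037 -0.0139  0.0028] tau7 0.013022890489082783 w 0.08526615111814256 0.0
toolz [ 0.0073  0.0007 -1.    ] to go (tool mm) [-1.1 -1.6 41.9] yaw x 12.64919138425209
14195 [0.36197626 0.3731061 ] ((515.0159912109375, -6.228135585784912), 33.87883377075195)
```

View pics/end.png

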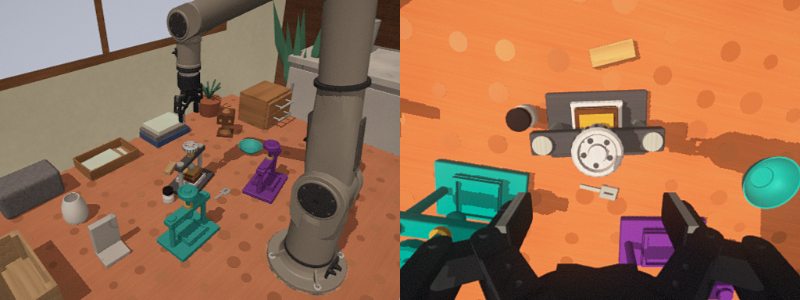

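The wheel is lowered and released. The side view shows the wheel at about (190,146), and the wrist view shows key, pot, offcut and dish in place.

```bash
python3 -c "
from bench import r
print(r.hand_in())"
```

```text
the job is handed in; nothing more can be done
None
```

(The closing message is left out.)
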